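# Index the specimen turntable by one hand-wheel turn

## Task

Bring the next specimen dish under the microscope: with the fingertips or the outside of the fingers, push the hand wheel round by its upright spoke handle through exactly one turn clockwise (seen from above), until the handle stands at the index post again, and leave it there. Do not pinch the handle, turn the wheel the wrong way or run past the post, and do not touch the turntable or disturb its dishes and the other things about.

Things in the scene. Friction and masses are not known exactly. Their poses are not given: they have to be found in the camera images.
- wheel (a joint): Turning angle of the hand wheel, rad: 0 at the start (handle beside the index post), grows clockwise seen from above; one full turn is 6.283. The wheel has light friction (about 2 N at the handle), no spring and no detent, does not coast, and stays where it is left. It drives the turntable in the same sense, one sixth of a turn per wheel turn.
- wheel_hub (a point): Point on the hand wheel's upright axis, 10 mm above the mid-plane of the wheel, about 76 mm above the table. The steel wheel lies level and measures 170 mm over its rim; the tops of rim, three spokes and hub are 72 to 76 mm above the table. Its x and y axes are the station's: +x points from the axis to the index post, +y to the turntable.
- handle_mid (a point): Centre, half-way up, of the upright black spoke handle that stands on the wheel at the outer end of one spoke, its axis 70 mm from the wheel's axis. It is a straight 20 mm round grip 62 mm tall, from 73 to 135 mm above the table, a sleeve that revolves freely on its own upright pin and goes round with the wheel.
- handle: The same handle; the origin is at the centre of its foot, 73 mm above the table. Push this sideways.
- station: Fixed white base plate, 220 mm (its x) by 720 mm (its y, -215 to +505 mm), 20 mm thick, carrying the whole station; origin on the table under the wheel's axis. A pointed steel index post (12 mm thick, top 74 mm above the table) stands outside the rim at +101 mm on its x axis and marks the handle's home place. The turntable's axis is at y = +260 mm.
- turntable: Aluminium disc of 224 mm diameter with six nests (four pins each) on a 78 mm radius, origin at the centre of its underside, 36 mm above the table, its upper face at 45 mm. Not to be touched.
- lens_spot (a point): Point under the microscope lens, 52 mm above the table, where the middle of the viewed dish belongs; it lies 338 mm along the station's +y from the wheel's axis. The microscope above it is 380 mm tall, its nearest part 290 mm from the wheel's axis, its column at +465 mm.
- dish_viewed_base (a point): Centre of the underside of an open glass specimen dish, 50 mm across and 14 mm tall, loose in its nest; it starts under the lens.
- nest_viewed (a point): Floor centre of the turntable nest that carries the dish that starts under the lens; moves with the turntable.
- dish_next_base (a point): Centre of the underside of an open glass specimen dish, 50 mm across and 14 mm tall, loose in its nest; it starts one nest before the lens, so that one clockwise step brings it there.
- nest_next (a point): Floor centre of the turntable nest that carries the dish that starts one nest before the lens, so that one clockwise step brings it there; moves with the turntable.
- dish_last_base (a point): Centre of the underside of an open glass specimen dish, 50 mm across and 14 mm tall, loose in its nest; it starts one nest past the lens.
- nest_last (a point): Floor centre of the turntable nest that carries the dish that starts one nest past the lens; moves with the turntable.
- dish_next: The dish that is to come under the lens; origin at the centre of its underside.
- jar: Small lidded glass jar, 48 mm across, 62 mm tall, standing on the base plate near its right-hand end; origin under its centre. Leave alone.
- marker_a: Marker pen, 120 mm long and 16 mm thick, lying on the base plate's right-hand end; origin under its middle. Leave alone.
- marker_b: Marker pen like the other, lying on the table to the right of the station. Leave alone.
- remote: Black remote control, 45 by 150 by 18 mm, lying on the table beyond the station; origin under its centre. Leave alone.
- mouse: Black computer mouse, 100 by 58 by 37 mm, on the table to the right; origin under its centre. Leave alone.
- vial: Amber bottle, 32 mm across, 75 mm tall, on the table to the right; origin under its centre. Leave alone.
- forceps: Steel forceps, 120 mm long, 6 mm thick, lying on the table to the right of the station; origin under the middle. Leave alone.
Mind the look-alikes: they are no part of the job. Leave any blue or orange look-alike of the dish_next alone.

How it is judged:
On the way:
1. the wheel is between a quarter and three quarters of a turn round, and the fingers are pushing its handle (value of joint wheel between 1.57 and 4.72 rad and contact force between the fingers and handle above 0.3 N), for 0.05 s.
At the end, for the whole second after the job is handed in: The wheel has been turned clockwise by one turn within 0.2 rad (14 mm at the handle) and is at rest; the next dish is within 8 mm of the spot under the lens; all three dishes sit in their nests (value of joint wheel between 6.08319 and 6.48319 rad and velocity of joint wheel between -0.05 and 0.05 rad/s and horizontal distance between dish_next_base and lens_spot below 0.008 m and distance between dish_viewed_base and nest_viewed below 0.01 m and distance between dish_next_base and nest_next below 0.01 m and distance between dish_last_base and nest_last below 0.01 m and linear speed of dish_next below 0.01 m/s); the robot touches nothing.
It fails at once if the wheel is turned well past one turn (over 0.45 rad too far) or the wrong way (over 0.3 rad counter-clockwise of its start) (value of joint wheel above 6.73319 rad or value of joint wheel below -0.3 rad).
It fails at once if the handle is pinched between the fingers (grasp point within 12 mm of its axis, with contact) or pushed roughly (over 25 N) ((horizontal distance between the grasp point and handle_mid below 0.012 m and z of the grasp point in the frame of handle_mid below 0.04 m and contact force between the fingers and handle above 0.5 N) or contact force between the fingers and handle above 25 N).
It fails at once if the robot touches the turntable (contact force between any of the arm, the fingers and turntable above 0.5 N).
It fails at once if a dish is lifted or pushed out of its nest (12 mm) (distance between dish_viewed_base and nest_viewed above 0.012 m or distance between dish_next_base and nest_next above 0.012 m or distance between dish_last_base and nest_last above 0.012 m).
It fails at once if a bystander is lifted or moved more than 25 mm (distance of any of jar, marker_a, marker_b, remote, mouse, vial, forceps from where it was at the start of the episode above 0.025 m).
It also fails if it takes over 67 s, if anything falls off the work surface, if the arm or the gripper's body presses on something with over 40 N, if the wrist force passes 120 N, or if a joint passes its speed limit or range.

## Robot

A 6-joint arm with a two-finger parallel gripper is mounted at the origin on the work surface. World frame = base frame: x ahead of the robot, y to its left, z up, the work surface at z = 0. Lengths are in m, angles in rad, forces in N, time in s.
With the tool pointing down it reaches from about 0.35 to 0.775 m from the base axis. Payload 7.3 kg.
Tool frame: the origin (TCP) lies midway between the tips of the shut fingers; the grasp point (between the pads) lies 19 mm behind it; z points along the fingers, y is the line along which they close (so a half turn about z gives the same grasp; the last joint's range is limited). The gripper opens to 92 mm and grips with 3 to 60 N. Pads are 19 mm wide; open, the fingers measure 130 mm over their backs; the gripper's body (75 mm by 190 mm) begins 47 mm behind the grasp point.
Start: joints at [-1.428, 0.342, 1.524, -0, 1.275, -0.146], TCP at [0.15, -0.503, 0.227] pointing down, gripper open.
Joint ranges: [-2.53, 2.53], [-0.77, 2.02], [0.04, 2.7], [-1, 4.14], [0.28, 2.66], [-3.11, 3.11]. Speed limits (rad/s): [2.57, 2.57, 3.14, 3.14, 3.14, 3.14].

## Interface

Orientations are given as [roll, pitch, yaw] about the fixed x, y, z axes, in that order (R = Rz(yaw) Ry(pitch) Rx(roll)).
In Python, from cell import monitor, vision, workorder gives the robot as it stands.
- The arm moves only by the tool move_arm, never from a script. Its argument "rows" is a list of rows, each a list of 5 numbers: the shift along the world's x, y, z in mm, then the turn about the world's z in rad, then the closure, from -1 (fully open) to 1 (shut). A call has 1 to 12 rows; each row shifts and turns the commanded pose from where the row before left it; what a row does not reach is not made up. A row lasts 1/10 s, in which the tool goes at most 50 mm and 8.59 degrees, less where a joint would pass 70% of its speed; a pose out of reach is approached as far as the arm can. A call is refused whole if a number of a shift passes 50 or a number of a turn 0.15, either way. A call with a gripper value outside its range is refused whole. The fingers move at their own pace and stop on an object; "newtons" is the grip in N (left out, the last holds). Time passes only in rows, so rows that do not move let the fingers close. It gives the time, the measured TCP pose, the force, the opening and the grip force at its end, in the units of the state.
- monitor.observe(): the state, without advancing time (a new reading comes with each control period).
- vision.read_camera(name): name is "scene" or "top" or "wrist"; returns the picture (480x640x3 uint8, red, green, blue); there is no depth.
- vision.get_calibration(name): a dict with "K" (3x3 intrinsics, pixels), "T" (4x4, takes a point from camera to world coordinates); the wrist camera has in their place "mount" (4x4, takes a point from camera to tool coordinates, whose origin is the TCP and whose axes are the flange's). Camera axes: x right, y up, looking along -z (the intrinsics and any distortion apply to the point x, -y, -z); pixel columns grow to the right and rows downward; lengths in m; the calibration is good to about 2 mm. A picture is of the moment at which its call begins: read the wrist's pose just before it. get_calibration takes no time and is no camera call.
- workorder.hand_in(): hands the job in; it is judged then, once.
The state is a dict: "time": time; "qpos": joint angles; "qvel": joint speeds; "joint_efforts": joint torques, N m; "tool_pos": TCP position; "tool_rot": TCP orientation; "contact_force": force on the tool from outside, world axes, zero at the start; "torque": the same for the moment, N m; "opening": finger opening in m; "grip_force": force on a finger pad.
Only numpy, scipy, OpenCV 4.12 (cv2) and the standard library are available. Lean on these libraries where they do the work, as an engineer would, in place of code of your own. Each camera call takes 0.05 s, during which the arm holds its last target. There are 200 camera calls.

## Working session

There is one attempt and no reset: what is moved stays moved. The work goes in short steps, Python scripts to look and compute and a tool call to move; the robot and the scene stay as the last step left them, time stands still between calls to the robot, and variables do not carry over. Pictures are saved under pics/ and viewed, at most 10 in all, crops included, and the job is handed in when it is done.

Besides the shell and the picture viewer there is one more tool, called after "Call:" by a JSON object that holds its "op" and its "data", one argument or row to a line. move_arm: Moves the arm, as the interface text tells. Its arguments: {"type":"object","properties":{"rows":{"type":"array","items":{"type":"array","items":{"type":"number"}}},"newtons":{"type":"number"}},"required":["rows"]}

```bash
mkdir -p pics
python3 - <<'E'
from cell import monitor, vision
import cv2,numpy as np
for n in ("scene","top"):
    im=vision.read_camera(n); cv2.imwrite(f"pics/{n}0.png",im[:,:,::-1])
    c=vision.get_calibration(n); print(n,np.round(c["K"],1).tolist(),np.round(c["T"],3).tolist(),[k for k in c])
s=monitor.observe(); print(s["tool_pos"],s["tool_rot"],s["opening"])
E
```

```text
scene [[453.6, 0.0, 323.5], [0.0, 453.6, 240.0], [0.0, 0.0, 1.0]] [[0.597, -0.545, 0.588, 1.192], [0.802, 0.402, -0.442, -0.587], [0.004, 0.735, 0.678, 0.924], [0.0, 0.0, 0.0, 1.0]] ['K', 'T']
top [[608.8, 0.0, 329.4], [0.0, 608.8, 233.6], [0.0, 0.0, 1.0]] [[0.025, 0.999, -0.049, 0.412], [-1.0, 0.025, 0.007, -0.059], [0.008, 0.048, 0.999, 1.52], [0.0, 0.0, 0.0, 1.0]] ['K', 'T']
[ 0.14949569 -0.50291394  0.22614072] [-3.14027764e+00 -1.78266099e-04  2.88813802e-01] 0.09173750448281541
```

View pics/top0.png

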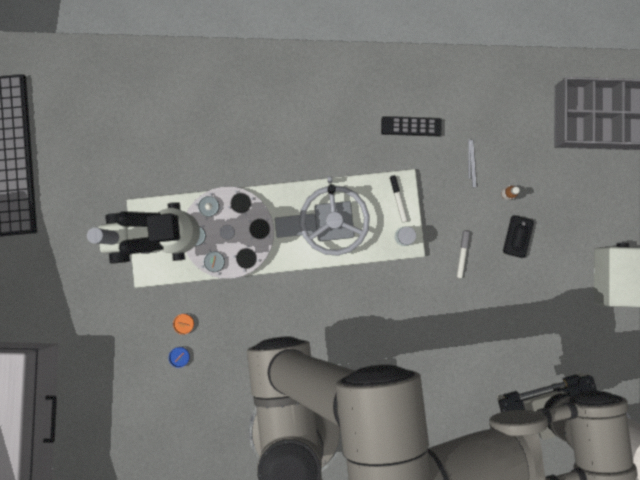

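View pics/scene0.png

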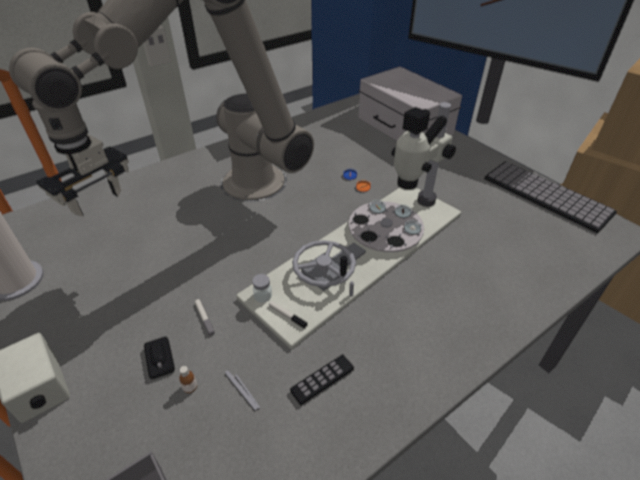

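The top view shows the wheel hub near (335,219), the handle near (332,188), the index post near (337,180), and the plate corners near (127,199), (416,169), (425,256) and (135,287). The scene view agrees, with the hub near (323,262) and the handle near (344,265). Next I'll turn these into positions.

```bash
cat > h.py <<'E'
import numpy as np,cv2
from cell import vision
def ray(n,u,v,z):
    c=vision.get_calibration(n);K=np.array(c["K"]);T=np.array(c["T"])
    d=np.linalg.inv(K)@[u,v,1]; d=T[:3,:3]@[d[0],-d[1],-d[2]]; o=T[:3,3]
    return o+d*(z-o[2])/d[2]
def proj(n,p):
    c=vision.get_calibration(n);K=np.array(c["K"]);T=np.array(c["T"])
    q=T[:3,:3].T@(np.array(p)-T[:3,3]); q=K@[q[0],-q[1],-q[2]]; return q[:2]/q[2]
E
python3 - <<'E'
from h import *
im=cv2.imread("pics/top0.png")
P=[ray("top",u,v,.02) for u,v in((127,199),(416,169),(425,256),(135,287))]
print(np.round(P,3))
P=np.array(P)
y=(P[0]-P[1]+P[3]-P[2]); print("yaw of +y dir",np.arctan2(y[1],y[0]), np.linalg.norm(P[0]-P[1]),np.linalg.norm(P[1]-P[2]))
yd=y[:2]/np.linalg.norm(y[:2]); 
print("origin from plate",(P[1]+P[2])[:2]/2+yd*.215, (P[0]+P[3])[:2]/2-yd*.505)
print("hub",ray("top",335,219.5,.076),"handle top",ray("top",332,188.5,.135),"post",ray("top",337,180,.074))
print("scene hub",ray("scene",323,261,.076))
a=cv2.resize(im[160:280,270:430],None,fx=5,fy=5,interpolation=cv2.INTER_CUBIC)
s=cv2.imread("pics/scene0.png");b=cv2.resize(s[220:330,250:400],None,fx=5,fy=5,interpolation=cv2.INTER_CUBIC)
cv2.imwrite("pics/ta.png",a);cv2.imwrite("pics/sb.png",b)
E
```

```text
[[ 0.558  0.432  0.02 ]
 [ 0.651 -0.28   0.02 ]
 [ 0.436 -0.306  0.02 ]
 [ 0.343  0.403  0.02 ]]
yaw of +y dir 1.7011332528005036 0.7180922756884003 0.2167786058825917
origin from plate [ 0.51564057 -0.08022448] [ 0.51603202 -0.08321076]
hub [ 0.51650241 -0.08156237  0.076     ] handle top [ 0.58306453 -0.07207095  0.135     ] post [ 0.61127451 -0.08408311  0.074     ]
scene hub [ 0.52033229 -0.08365291  0.076     ]
```

View pics/ta.png

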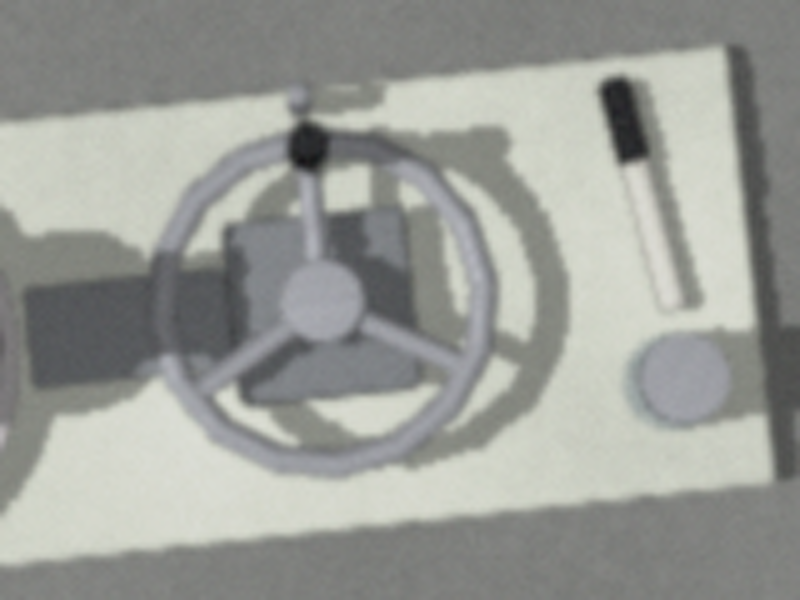

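View pics/sb.png

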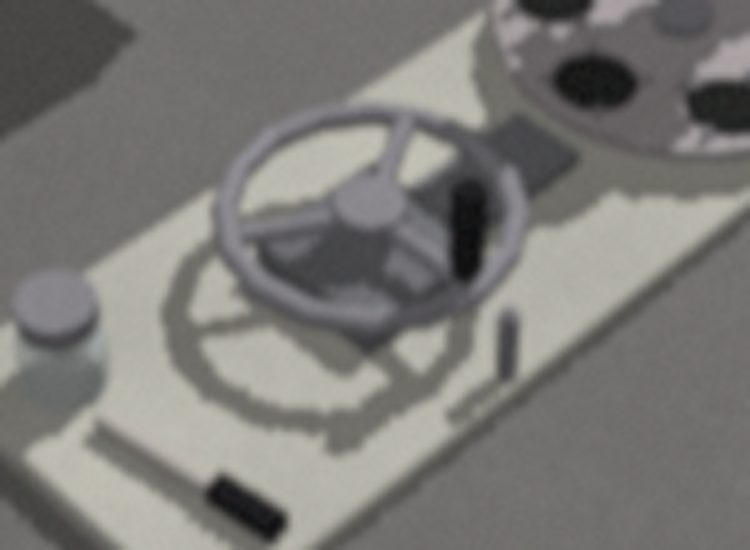

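The crops put the hub at about (0.516, -0.082) and the station yaw at about 0.130. The handle is by the post, at about (0.585, -0.073). I'll shut the fingers, align the yaw and come over to a spot behind the handle on its +y side, staying high.

Call:
{"op": "move_arm", "data": {
  "rows": [
    [20, 20, 0, -0.04, 1],
    [32, 36, 0, -0.04, 1],
    [32, 36, 0, -0.04, 1],
    [32, 36, 0, -0.04, 1],
    [32, 36, 0, 0, 1],
    [32, 36, 0, 0, 1],
    [32, 36, 0, 0, 1],
    [32, 36, 0, 0, 1],
    [32, 36, 0, 0, 1],
    [32, 36, 0, 0, 1],
    [32, 36, 0, 0, 1],
    [32, 36, 0, 0, 1]
  ]
}}

```text
time: 1.3
tool_pos: [0.5224, -0.0854, 0.2265]
tool_rot: [3.142, 0.0, 0.129]
contact_force: [0.6, -1.3, 0.6]
opening: 0.002
grip_force: 0.0
```

Call:
{"op": "move_arm", "data": {
  "rows": [
    [28, 33, 0, 0, 1],
    [28, 33, 0, 0, 1],
    [0, 0, 0, 0, 1],
    [0, 0, -40, 0, 1],
    [0, 0, -40, 0, 1],
    [0, 0, -30, 0, 1],
    [0, 0, -15, 0, 1],
    [0, 0, -6, 0, 1],
    [0, 0, 0, 0, 1],
    [0, 0, 0, 0, 1]
  ]
}}

```text
time: 2.3
tool_pos: [0.5781, -0.0216, 0.0967]
tool_rot: [3.141, -0.002, 0.129]
contact_force: [0.1, -1.1, 0.3]
opening: 0.0007
grip_force: 0.0
```

```bash
cat > plan.py <<'E'
import numpy as np,sys
from cell import monitor
hub=np.array([.5165,-.082]);yaw=.13
R=np.array([[np.cos(yaw),-np.sin(yaw)],[np.sin(yaw),np.cos(yaw)]])
a,b,r=.0095,.019,.010
def rad(n):  # radial extent of rounded rectangle along n
    t=np.linspace(0,.05,5001)[:,None]*np.abs(n)
    d=np.linalg.norm(np.maximum(t-[a,b],0),axis=1)
    return np.linspace(0,.05,5001)[d<=r].max()
def C(th): # tool centre when handle is at clockwise angle th
    n=np.array([-np.sin(th),-np.cos(th)])
    return hub+R@(.07*np.array([np.cos(th),-np.sin(th)])-rad(n)*n)
if __name__=="__main__":
    p=monitor.observe()["tool_pos"][:2]; print("tool station mm",R.T@(p-hub)*1e3)
    a0,a1,N=map(float,sys.argv[1:]); 
    for th in np.radians(np.linspace(a0,a1,int(N)+1)):
        q=C(th); d=np.round((q-p)*1e3); p=p+d/1e3; print(round(np.degrees(th),1),d)
E
python3 plan.py 0 90 12
python3 - <<'E'
from cell import vision;import cv2,numpy as np
t=vision.read_camera("top")[140:300,250:450,::-1];s=vision.read_camera("scene")[180:340,230:430,::-1]
cv2.imwrite("pics/b.png",cv2.resize(np.hstack([t,s]),None,fx=2,fy=2,interpolation=cv2.INTER_CUBIC))
E
```

```text
tool station mm [68.901551   51.90458528]
0.0 [  4. -23.]
7.5 [ 4. -8.]
15.0 [ 4. -9.]
22.5 [ 2. -9.]
30.0 [  1. -10.]
37.5 [ -1. -10.]
45.0 [ -3. -12.]
52.5 [ -6. -12.]
60.0 [-6. -9.]
67.5 [-7. -9.]
75.0 [-8. -6.]
82.5 [-9. -6.]
90.0 [-8. -4.]
```

View pics/b.png

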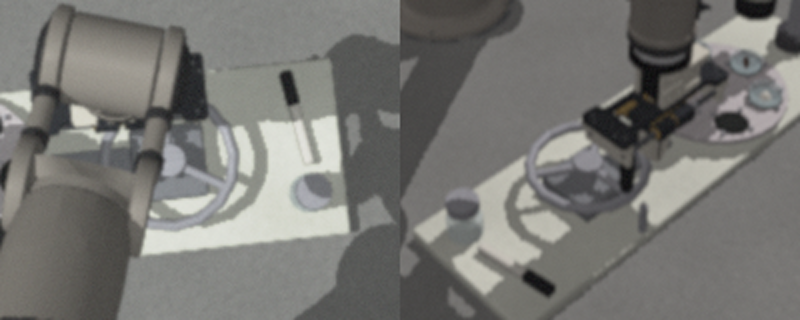

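In the picture the fingers are beside the black handle on its turntable side, clear of the wheel. The scene camera sees the handle at about (628,172) in the mosaic. Now the first quarter turn.

Call:
{"op": "move_arm", "data": {
  "rows": [
    [2, -10, 0, 0, 1],
    [2, -8, 0, 0, 1],
    [0, -5, 0, 0, 1],
    [4, -8, 0, 0, 1],
    [4, -9, 0, 0, 1],
    [2, -9, 0, 0, 1],
    [1, -10, 0, 0, 1],
    [-1, -10, 0, 0, 1],
    [-3, -12, 0, 0, 1]
  ]
}}

```text
time: 3.3
tool_pos: [0.5888, -0.1033, 0.0957]
tool_rot: [3.141, -0.001, 0.129]
contact_force: [2.0, 0.8, 0.5]
opening: 0.0006
grip_force: 0.9
```

```bash
python3 plan.py 45 135 12
python3 - <<'E'
from cell import vision;import cv2,numpy as np
s=vision.read_camera("scene")[200:340,240:420,::-1]
cv2.imwrite("pics/c.png",cv2.resize(s,None,fx=4,fy=4,interpolation=cv2.INTER_CUBIC))
E
```

```text
tool station mm [ 68.98214449 -30.45140391]
45.0 [-0.  0.]
52.5 [ -6. -11.]
60.0 [ -6. -10.]
67.5 [-7. -8.]
75.0 [-8. -7.]
82.5 [-8. -5.]
90.0 [-9. -5.]
97.5 [-9. -3.]
105.0 [-9. -2.]
112.5 [-8. -1.]
120.0 [-8. -0.]
127.5 [-8.  0.]
135.0 [-7.  1.]
```

View pics/c.png

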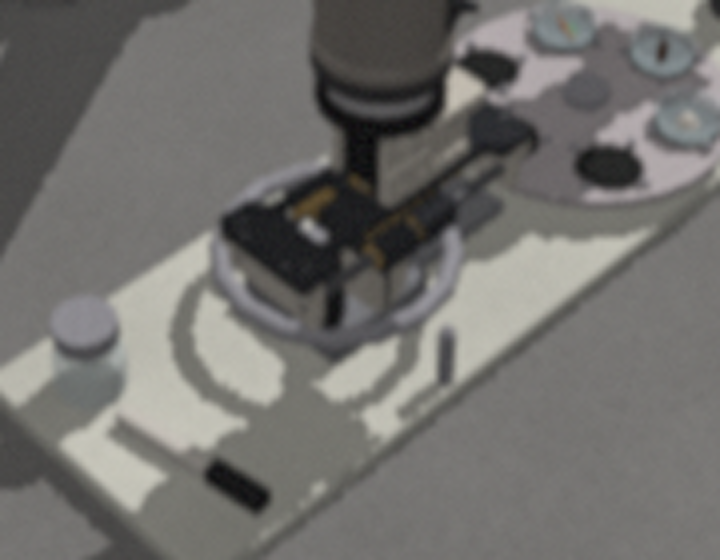

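The handle, at crop (335,305), is going round ahead of the fingers and the turntable is moving with it. I'll carry on.

Call:
{"op": "move_arm", "data": {
  "rows": [
    [-6, -11, 0, 0, 1],
    [-6, -10, 0, 0, 1],
    [-7, -8, 0, 0, 1],
    [-8, -7, 0, 0, 1],
    [-8, -5, 0, 0, 1],
    [-9, -5, 0, 0, 1],
    [-9, -3, 0, 0, 1],
    [-9, -2, 0, 0, 1],
    [-8, -1, 0, 0, 1],
    [-8, 0, 0, 0, 1],
    [-8, 0, 0, 0, 1],
    [-7, 1, 0, 0, 1]
  ]
}}

```text
time: 4.55
tool_pos: [0.495, -0.1533, 0.0958]
tool_rot: [3.141, -0.0, 0.129]
contact_force: [3.0, 0.1, -2.0]
opening: 0.0002
grip_force: 1.3
```

```bash
python3 plan.py 135 225 12
```

```text
tool station mm [-30.57840005 -67.87665005]
135.0 [ 1. -1.]
142.5 [-8.  2.]
150.0 [-8.  3.]
157.5 [-9.  5.]
165.0 [-8.  8.]
172.5 [-7.  8.]
180.0 [-5.  8.]
187.5 [-5.  9.]
195.0 [-3.  9.]
202.5 [-2.  8.]
210.0 [-1. 10.]
217.5 [ 1. 11.]
225.0 [ 3. 12.]
```

Call:
{"op": "move_arm", "data": {
  "rows": [
    [-7, 1, 0, 0, 1],
    [-8, 3, 0, 0, 1],
    [-9, 5, 0, 0, 1],
    [-8, 8, 0, 0, 1],
    [-7, 8, 0, 0, 1],
    [-5, 8, 0, 0, 1],
    [-5, 9, 0, 0, 1],
    [-3, 9, 0, 0, 1],
    [-2, 8, 0, 0, 1],
    [-1, 10, 0, 0, 1],
    [1, 11, 0, 0, 1],
    [3, 12, 0, 0, 1]
  ]
}}

```text
time: 5.75
tool_pos: [0.444, -0.0601, 0.0956]
tool_rot: [-3.141, 0.001, 0.129]
contact_force: [-2.8, -1.5, 0.6]
opening: 0.0005
grip_force: 1.0
```

```bash
python3 plan.py 225 315 12
python3 - <<'E'
from cell import vision;import cv2,numpy as np
s=vision.read_camera("scene")[180:340,240:460,::-1]
cv2.imwrite("pics/d.png",cv2.resize(s,None,fx=3.5,fy=3.5,interpolation=cv2.INTER_CUBIC))
E
```

```text
tool station mm [-69.00940989  31.06775527]
225.0 [ 0. -1.]
232.5 [ 6. 11.]
240.0 [ 6. 10.]
247.5 [7. 8.]
255.0 [8. 7.]
262.5 [8. 6.]
270.0 [9. 4.]
277.5 [9. 3.]
285.0 [9. 2.]
292.5 [8. 1.]
300.0 [9. 0.]
307.5 [7. 0.]
315.0 [ 7. -1.]
```

View pics/d.png

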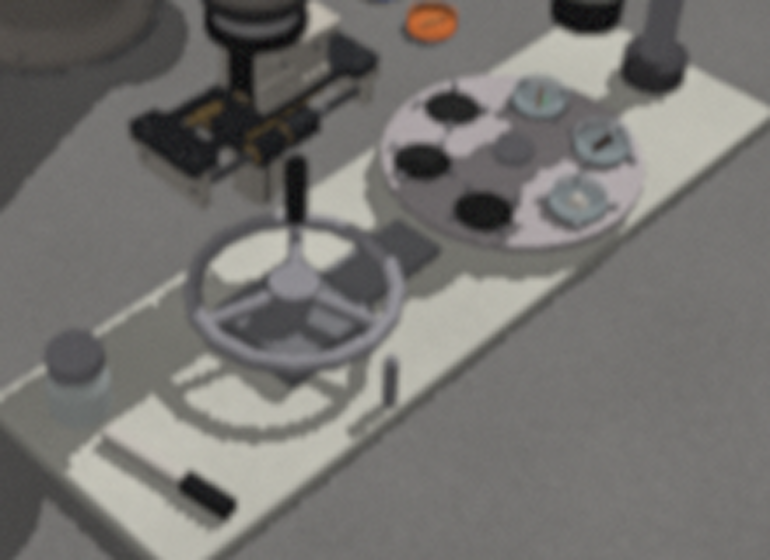

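The handle stands at the crop's (295,190), past the half turn, with the fingers behind it and all the dishes in their nests.

Call:
{"op": "move_arm", "data": {
  "rows": [
    [6, 10, 0, 0, 1],
    [6, 10, 0, 0, 1],
    [7, 8, 0, 0, 1],
    [8, 7, 0, 0, 1],
    [8, 6, 0, 0, 1],
    [9, 4, 0, 0, 1],
    [9, 3, 0, 0, 1],
    [9, 2, 0, 0, 1],
    [8, 1, 0, 0, 1],
    [9, 0, 0, 0, 1],
    [7, 0, 0, 0, 1],
    [7, -1, 0, 0, 1]
  ]
}}

```text
time: 7.0
tool_pos: [0.5379, -0.0114, 0.0956]
tool_rot: [-3.142, 0.001, 0.129]
contact_force: [-3.4, -1.4, 0.5]
opening: 0.0005
grip_force: 1.9
```

```bash
python3 plan.py 315 360 8
python3 - <<'E'
from h import *; from plan import hub,R
for d in (225,345,350,355,360,365): 
    t=np.radians(d);p=hub+R@(.07*np.array([np.cos(t),-np.sin(t)])); print(d,[np.round(proj(n,[*p,.135]),1) for n in("scene","top")])
E
```

```text
tool station mm [30.34551442 67.23668992]
315.0 [-1.  2.]
320.6 [ 6. -1.]
326.2 [ 6. -2.]
331.9 [ 6. -3.]
337.5 [ 7. -5.]
343.1 [ 6. -5.]
348.8 [ 5. -6.]
354.4 [ 5. -6.]
360.0 [ 4. -7.]
225 [array([323.1, 225.6]), array([316.3, 241.5])]
345 [array([346.8, 253.5]), array([324.6, 189.1])]
350 [array([345.6, 254.9]), array([327.2, 188.3])]
355 [array([344.1, 256.3]), array([329.8, 187.7])]
360 [array([342.5, 257.5]), array([332.4, 187.3])]
365 [array([340.6, 258.7]), array([335.1, 187.1])]
```

Call:
{"op": "move_arm", "data": {
  "rows": [
    [5, 0, 0, 0, 1],
    [6, -1, 0, 0, 1],
    [6, -3, 0, 0, 1],
    [7, -4, 0, 0, 1],
    [6, -5, 0, 0, 1],
    [5, -6, 0, 0, 1],
    [4, -5, 0, 0, 1],
    [0, 0, 0, 0, 1],
    [0, 0, 0, 0, 1]
  ]
}}

```text
time: 7.9
tool_pos: [0.5768, -0.0358, 0.0959]
tool_rot: [3.141, -0.001, 0.128]
contact_force: [0.3, 0.2, -0.4]
opening: 0.0006
grip_force: 0.0
```

```bash
python3 plan.py 350 365 3
python3 - <<'E'
from h import *
s=vision.read_camera("scene")[:,:,::-1];cv2.imwrite("pics/e.png",s)
b=cv2.imread("pics/scene0.png")
for im in (b,s):
    g=im[235:290,325:365].max(2); m=(g<45).astype(np.uint8)
    n,l,st,c=cv2.connectedComponentsWithStats(m)
    print([(st[i].tolist(),np.round(c[i]+[325,235],1).tolist()) for i in range(1,n) if st[i][4]>15])
cv2.imwrite("pics/f.png",np.hstack([cv2.resize(i[215:315,290:390],(400,400),interpolation=cv2.INTER_CUBIC) for i in (np.ascontiguousarray(b),np.ascontiguousarray(s))]))
E
```

```text
tool station mm [65.75383544 37.98788213]
350.0 [-2.  3.]
355.0 [ 4. -6.]
360.0 [ 3. -5.]
365.0 [ 3. -6.]
[([36, 0, 4, 5, 16], [362.8, 236.7]), ([15, 21, 8, 20, 110], [343.2, 265.2])]
[([0, 0, 40, 22, 479], [342.4, 244.0]), ([17, 20, 7, 20, 109], [344.8, 264.3])]
```

View pics/f.png

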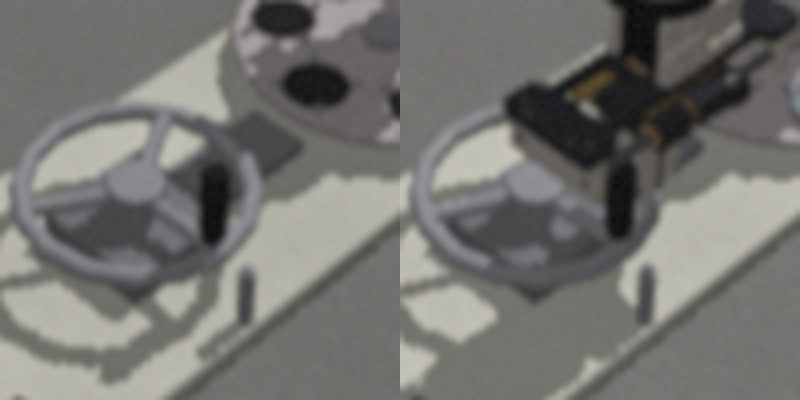

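The handle is about 5° (6 mm) short of home: it now centres at (344.8, 264.3), against (343.2, 265.2) at the start. I'll make a last gentle nudge, back off a little and compare again.

Call:
{"op": "move_arm", "data": {
  "rows": [
    [2, -3, 0, 0, 1],
    [1, -2, 0, 0, 1],
    [1, -2, 0, 0, 1],
    [0, 0, 0, 0, 1],
    [0, 0, 0, 0, 1],
    [-1, 10, 0, 0, 1],
    [-1, 10, 0, 0, 1],
    [0, 0, 0, 0, 1]
  ]
}}

```text
time: 8.75
tool_pos: [0.5782, -0.0206, 0.0957]
tool_rot: [-3.141, 0.0, 0.13]
contact_force: [0.2, -0.7, 0.8]
opening: 0.0005
grip_force: 0.0
```

Run:
```python
from h import *
s=vision.read_camera("scene")[:,:,::-1]
g=s[235:290,325:365].max(2); n,l,st,c=cv2.connectedComponentsWithStats((g<45).astype(np.uint8))
print([(st[i].tolist(),np.round(c[i]+[325,235],1).tolist()) for i in range(1,n) if st[i][4]>15])
```

```text
[([0, 0, 40, 20, 402], [341.7, 242.2]), ([33, 3, 7, 12, 46], [361.9, 243.3]), ([15, 28, 7, 13, 65], [342.8, 269.1])]
```

The handle is back within about a pixel of its starting place. Next I'll lift away and check from above.

Call:
{"op": "move_arm", "data": {
  "rows": [
    [0, 0, 15, 0, 1],
    [0, 0, 40, 0, 1],
    [0, 0, 50, 0, 1],
    [-25, -35, 20, 0, 1],
    [-32, -36, 0, 0, 1],
    [-32, -36, 0, 0, 1],
    [-32, -36, 0, 0, 1],
    [-32, -36, 0, 0, 1],
    [-32, -36, 0, 0, 1],
    [-32, -36, 0, 0, 1],
    [-32, -36, 0, 0, 1],
    [0, 0, 0, 0, 1]
  ]
}}

```text
time: 10.0
tool_pos: [0.3262, -0.3131, 0.2209]
tool_rot: [3.14, 0.001, 0.122]
contact_force: [0.6, 1.6, -1.2]
opening: 0.0002
grip_force: 0.0
```

Run:
```python
from h import *
S=[cv2.imread("pics/scene0.png"),vision.read_camera("scene")[:,:,::-1]]
T=[cv2.imread("pics/top0.png"),vision.read_camera("top")[:,:,::-1]]
for A,(y0,y1,x0,x1) in((S,(235,290,330,360)),(T,(183,196,320,345))):
  for im in A:
    n,l,st,c=cv2.connectedComponentsWithStats((im[y0:y1,x0:x1].max(2)<50).astype(np.uint8))
    print([(int(st[i][4]),np.round(c[i]+[x0,y0],1).tolist()) for i in range(1,n) if st[i][4]>8])
cv2.imwrite("pics/g.png",np.vstack([cv2.resize(np.ascontiguousarray(i[160:300,110:440]),None,fx=2,fy=2) for i in T]))
```

```text
[(119, [343.2, 264.8])]
[(119, [343.2, 264.7])]
[(37, [331.4, 189.2])]
[(36, [331.3, 189.2])]
```

View pics/g.png

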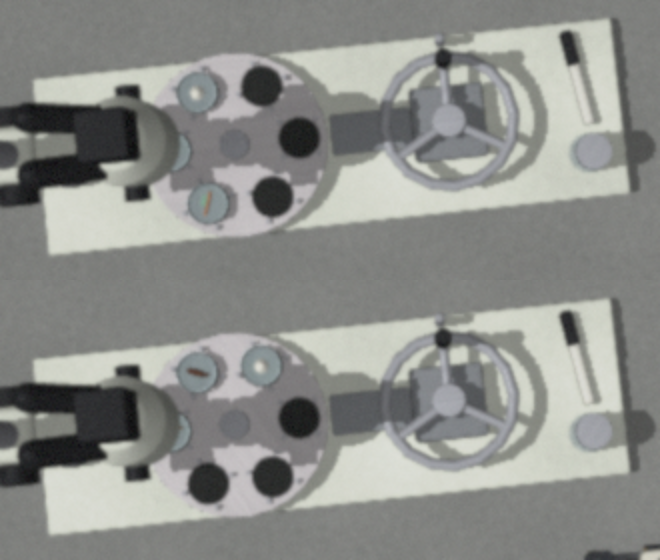

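The handle is back at the index post to within 0.1 px in both views, (443,338) in the lower picture. The dishes have advanced one nest, and everything else is where it was.

```bash
python3 -c "
from cell import workorder; print(workorder.hand_in())"
```

```text
the job is handed in; nothing more can be done
None
```

I pushed the hand wheel one full turn clockwise and the handle is back at the index post, within 0.1 px of its start in both camera views; the dishes have moved on one nest, nothing else in view moved, and the job is handed in (no verdict was returned).

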